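Pop the amber ink drawer with the release dowel

TASK

Take the wooden dowel out of its block and push it straight down through the round hole in the top of the amber (orange) drawer unit until the spring catch lets go and the amber drawer pops out. Then put the dowel, lower end first, into the tall white pot and let go, leaving the pot upright on the table. Leave the violet drawer shut.

Things in the scene. Friction and masses are not known exactly. Their poses are not given: they have to be found in the camera images.
- dowel_center (a point): Centre of the loose dowel: a pale round stick 12 mm thick, 150 mm long, green band near its top, 30 g; its z runs to the banded end. It starts upright in the middle of a dark wooden block (60 x 60 x 50 mm high; hole 18 mm wide, 40 mm deep), lower end 10 mm and top 160 mm above the table. Lift it at least 45 mm to clear the block.
- dowel_tip (a point): The dowel's lower (unbanded) end face, 75 mm below its centre along its z axis.
- amber_hole (a point): Centre of the round release hole's mouth (28 mm wide, white ring) in the flat top of the amber unit, 100 mm above the table. Unit: amber box fixed to the table, 180 deep (its x) x 130 (its y) x 100 mm high; drawer front on its -x side, hole 55 mm behind its middle (+x) on the middle line. The catch's red pad, 25 mm wide, lies 22 mm below the mouth.
- amber_catch (a joint): How far the amber catch pad is pushed down, m: 0 at rest, 0.014 at its stop; it springs back. It takes about 4 N to start and 8 N at the stop. The drawer lets go at 0.008 to 0.010, with the dowel's end 30 to 32 mm below the hole's mouth (36 mm at the stop).
- amber_drawer (a joint): How far the amber drawer is out, m: 0 shut (it rests within 0.002), 0.065 fully out. Its own spring (about 4 N) drives it out to the unit's -x in about a second once the catch is released.
- violet_drawer (a joint): The same for the violet unit, an alike box that stands beside the amber one (which is left and which right varies). It must stay shut.
- pot_in (a point): Centre of the inner floor of the white ceramic pot, 5 mm above the table when it stands: a round open cup, 72 mm wide at the rim, 70 mm high, wall 4 mm, narrowing a little downwards, 0.6 kg, loose. z points up out of its mouth. The dowel will lean against its rim.
Things that resemble listed ones, but are neither listed nor needed, are in the scene too. What is meant by the part that bears amber_hole is not green, and is the larger of those in its own colour.

How it is judged:
On the way:
1. the dowel, in the hole, pushes the amber catch down (value of joint amber_catch above 0.006 m and horizontal distance between dowel_tip and amber_hole below 0.015 m and z of dowel_tip in the frame of amber_hole below -0.02 m), for 0.05 s.
At the end, for the whole second after the job is handed in: The amber drawer is out by more than 50 mm, the violet drawer is shut (less than 10 mm out), and the dowel stands or leans in the pot with its unbanded end on or near the pot's floor (within 30 mm of it in height, 36 mm sideways), the pot upright on the table (within 8 degrees) (value of joint amber_drawer above 0.05 m and value of joint violet_drawer below 0.01 m and horizontal distance between dowel_tip and pot_in below 0.036 m and z of dowel_tip in the frame of pot_in below 0.03 m and angle between pot_in's own z axis and vertical below 0.15 rad and height (world z) of pot_in below 0.02 m); the robot touches nothing.
It fails at once if the violet drawer pops open (value of joint violet_drawer above 0.012 m).
It also fails if it takes over 45 s, if anything falls off the work surface, if the arm or the gripper's body presses on something with over 40 N, if the wrist force passes 120 N, or if a joint passes its speed limit or range.

ROBOT

A 6-joint arm with a two-finger parallel gripper is mounted at the origin on the work surface. World frame = base frame: x ahead of the robot, y to its left, z up, the work surface at z = 0. Lengths are in m, angles in rad, forces in N, time in s.
With the tool pointing down it reaches from about 0.325 to 0.775 m from the base axis. Payload 9.3 kg.
Tool frame: the origin (TCP) lies at the very end of the fingers, on their centre line; the grasp point (between the pads) lies 19 mm behind it; z points along the fingers, y is the direction in which the jaws open and shut (so a half turn about z gives the same grasp; the last joint's range is limited). The gripper opens to 85 mm and grips with 20 to 120 N. Pads are 22 mm wide; open, the fingers measure 114 mm over their backs; the gripper's body (76 mm by 85 mm) begins 54 mm behind the grasp point. The pads swing forward as they close: fully open they stand 13 mm farther back than shut.
Start: joints at [1.01, 0.259, 0.021, 1.334, 0, 1.418], TCP at [0.218, 0.505, 0.195] pointing down, gripper open.
Joint ranges: [-3.04, 3.04], [-0.91, 1.82], [-1.04, 1.36], [-1.92, 1.95], [-1.52, 1.45], [-3.14, 3.14]. Speed limits (rad/s): [2.22, 2.22, 2.79, 3.14, 3.14, 3.14].

INTERFACE

Orientations are given as a rotation vector (axis times angle).
In Python, from workcell import env gives the robot as it stands.
- The arm moves only by the tool step_arm, never from a script. Its argument "series" is a list of rows, each a list of 2 entries, a list of its own where there are three numbers: the shift along the tool's x, y, z in units of 1 m (1.0 is 1 m), then the turn, a rotation vector about the tool's x, y, z in units of 30 degrees (1.0 is 30 degrees). In form: [[[x, y, z], [rx, ry, rz]], ...]. A call has 1 to 5 rows; each row is the pose to reach, as a shift and turn from the pose measured when the call began, along the tool's axes at that moment; what a row does not reach only later rows make up. A row lasts 1/10 s, in which the tool goes at most 50 mm and 8.59 degrees, less where a joint would pass 70% of its speed; a pose out of reach is approached as far as the arm can. A call with a number of a shift or a turn outside -1 to 1 is refused whole. A call with a gripper value outside its range is refused whole. "hand" is the closure in counts, from 0 (fully open) to 255 (shut), set as the call begins (left out, the last holds). The fingers move at their own pace and stop on an object; "grip_force" is the grip in N (left out, the last holds). Time passes only in rows, so rows that repeat a pose let the fingers close. It gives the time, the measured TCP pose, the force and the opening at its end, in the units of the state.
- env.read_state(): the state, without advancing time (a new reading comes with each control period).
- env.get_image(name): name is "side" or "top" or "wrist"; returns a dict with "frame" (480x640x3 uint8, blue, green, red), "intrinsics" (3x3 intrinsics, pixels), "R" (3x3) and "t" (3): a world point X has camera coordinates R X + t; the wrist camera has in their place "tool_from_camera" (4x4, takes a point from camera to tool coordinates, whose origin is the TCP and whose axes are the flange's). Camera axes: x right, y down, z forward; pixel columns grow to the right and rows downward; lengths in m; the calibration is good to about 2 mm. A picture is of the moment at which its call begins: read the wrist's pose just before it. There is no depth.
- env.finish_job(): hands the job in, once; it reports no verdict.
The state is a dict: "t": time; "joint_positions": joint angles; "qvel": joint speeds; "joint_efforts": joint torques, N m; "tcp_pos": TCP position; "tool_rot": TCP orientation; "contact_force": force on the tool from outside, world axes, zero at the start; "wrist_torque": the same for the moment, N m; "finger_gap": opening from 0.0 (shut) to 1.0 (fully open).
Only numpy, scipy, OpenCV 4.12 (cv2) and the standard library are available. Lean on these libraries where they do the work, as an engineer would, in place of code of your own. Each camera call takes 0.05 s, during which the arm holds its last target.

## Working session

There is one attempt and no reset: what is moved stays moved. The work goes in short steps, Python scripts to look and compute and a tool call to move; the robot and the scene stay as the last step left them, time stands still between calls to the robot, and variables do not carry over. Pictures are saved under pics/ and viewed, and the job is handed in when it is done.

Besides the shell and the picture viewer there is one more tool, called after "Emit:" in YAML: its name, and indented under it one key for each argument. step_arm: Moves the arm, as the interface text tells. Its arguments: {"type":"object","properties":{"series":{"type":"array","items":{"type":"array"}},"hand":{"type":"number"},"grip_force":{"type":"number"}},"required":["series"]}

```bash
mkdir -p pics
cat > h.py <<'E'
import numpy as np,cv2,pickle
from workcell import env
def snap(n,tag):
    s=env.read_state(); d=env.get_image(n); d['s']=s
    cv2.imwrite(f'pics/{n}_{tag}.png',d['frame']); pickle.dump(d,open(f'pics/{n}_{tag}.pkl','wb')); return d
def cam(d):
    K=np.array(d['intrinsics'])
    if 'R' in d: R=np.array(d['R']);t=np.array(d['t'])
    else:
        from scipy.spatial.transform import Rotation as Ro
        T=np.eye(4);T[:3,:3]=Ro.from_rotvec(d['s']['tool_rot']).as_matrix();T[:3,3]=d['s']['tcp_pos']
        M=np.linalg.inv(T@np.array(d['tool_from_camera']));R=M[:3,:3];t=M[:3,3]
    return K,R,t
def ld(f): return pickle.load(open(f'pics/{f}.pkl','rb'))
def ray(d,uv):
    K,R,t=cam(d); v=R.T@np.linalg.inv(K)@np.array([uv[0],uv[1],1.]); return -R.T@t,v/np.linalg.norm(v)
def onz(d,uv,z):
    o,v=ray(d,uv); return o+v*(z-o[2])/v[2]
def tri(*prs):
    A=np.zeros((3,3));b=np.zeros(3);L=[ray(d,p) for d,p in prs]
    for o,v in L: P=np.eye(3)-np.outer(v,v);A+=P;b+=P@o
    x=np.linalg.solve(A,b); return x,[np.linalg.norm((np.eye(3)-np.outer(v,v))@(x-o)) for o,v in L]
def proj(d,X):
    K,R,t=cam(d);p=K@(R@np.array(X)+t);return p[:2]/p[2]
def crop(f,x,y,w,h,k,out):
    im=cv2.imread(f'pics/{f}.png')[y:y+h,x:x+w];cv2.imwrite(f'pics/{out}.png',cv2.resize(im,None,fx=k,fy=k,interpolation=cv2.INTER_CUBIC))
E
python3 -c "
from h import *
for n in ['side','top','wrist']: snap(n,'a')
print(env.read_state())
for n in ['side','top']:
  K,R,t=cam(ld(n+'_a'));print(-R.T@t,K[0,0])
"
```

```text
{'t': 0.15, 'joint_positions': array([1.01037515e+00, 2.59073925e-01, 2.09466411e-02, 1.33370873e+00,
       1.56128261e-05, 1.41821048e+00]), 'qvel': array([-0.00031459, -0.00298253,  0.00424691, -0.00039553, -0.00018467,
        0.0021448 ]), 'joint_efforts': array([ 2.25478674e-03, -5.55972397e+01,  3.44660354e+01,  1.14434946e-02,
       -2.11646084e-04, -9.26902970e-06]), 'tcp_pos': array([0.2180019 , 0.50468091, 0.19460322]), 'tool_rot': array([-6.36119161e-01, -3.07613115e+00,  1.52170660e-03]), 'contact_force': array([-0.74900492,  0.68655972, -0.81851731]), 'wrist_torque': array([ 0.0211438 ,  0.01123175, -0.02846352]), 'finger_gap': 1.000483468433621}
[ 0.28689297 -0.76179273  0.69113196] 543.8318944937613
[ 0.29546534 -0.01868834  1.10396577] 446.501187450983
```

View pics/top_a.png

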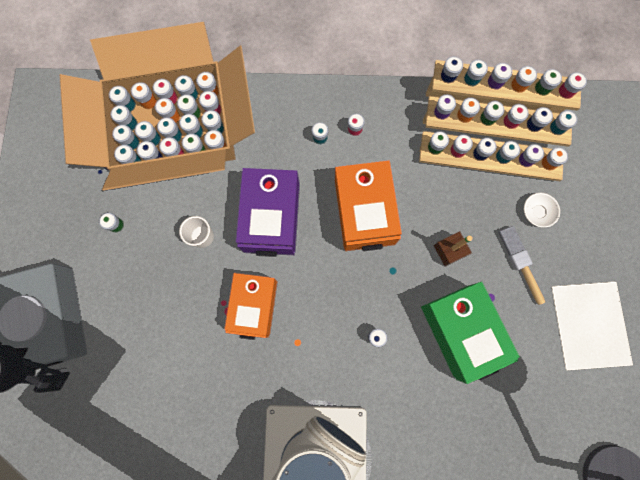

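View pics/side_a.png

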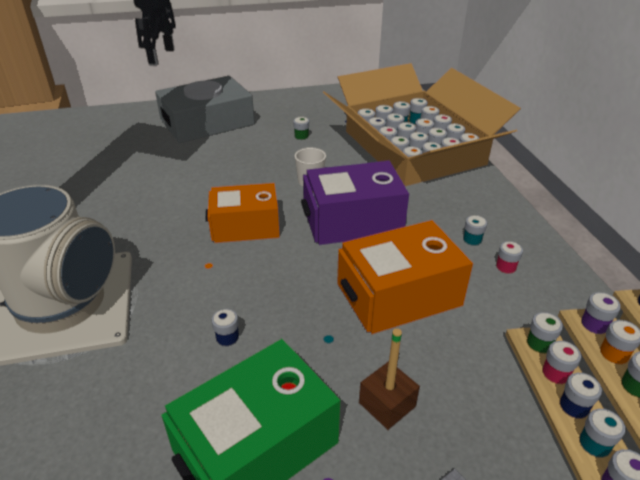

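View pics/wrist_a.png

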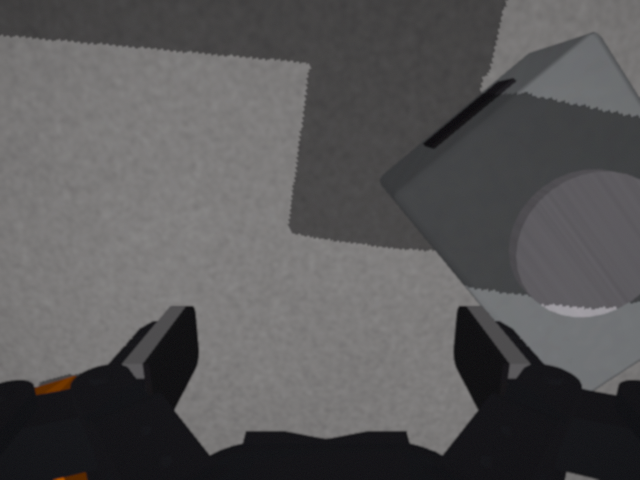

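Top view candidates. Amber unit: large orange (hole 364,177), small orange (252,286) and green (463,307). I choose the large orange. Pot: tall white cup (195,231) or the low white bowl (542,210). I choose the cup. The dowel is at (453,248), with its green top near (469,238). Next I'll check these in crops.

```bash
python3 -c "
from h import *
crop('top_a',330,155,160,120,5,'c1');crop('side_a',330,220,160,220,3.5/1.3,'c2');crop('top_a',165,205,60,50,8,'c3');crop('side_a',280,135,60,70,8,'c4')"
```

```text
(no output)
```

View pics/c1.png

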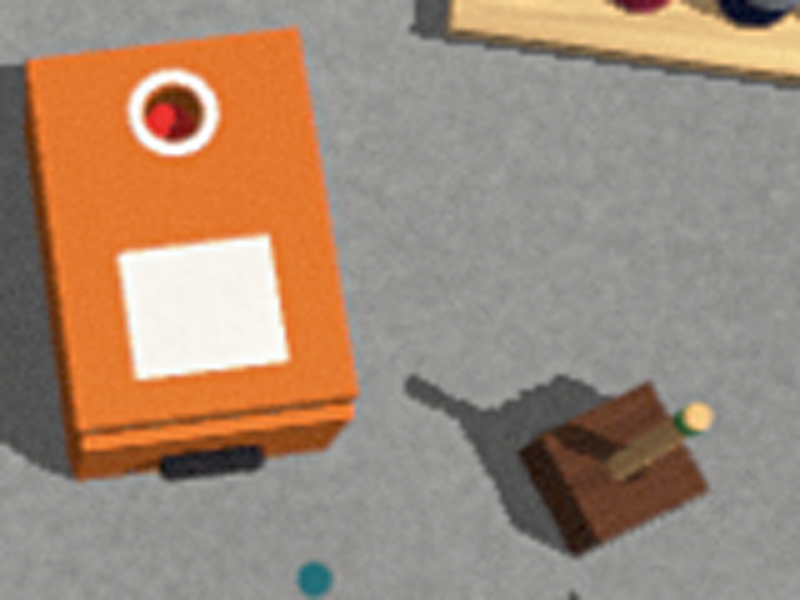

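View pics/c2.png

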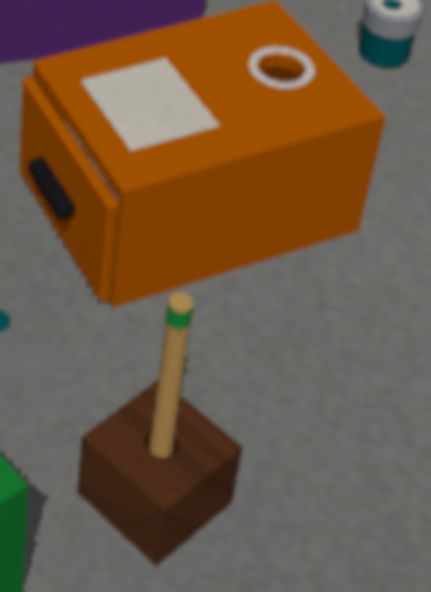

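View pics/c3.png

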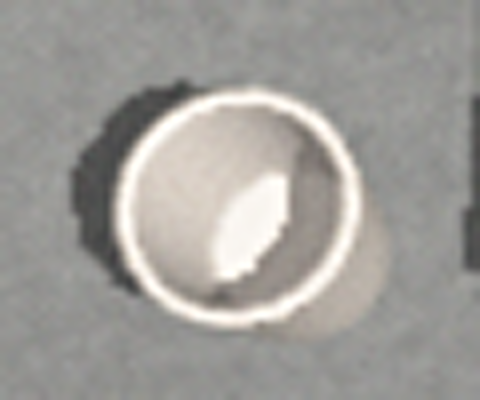

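View pics/c4.png

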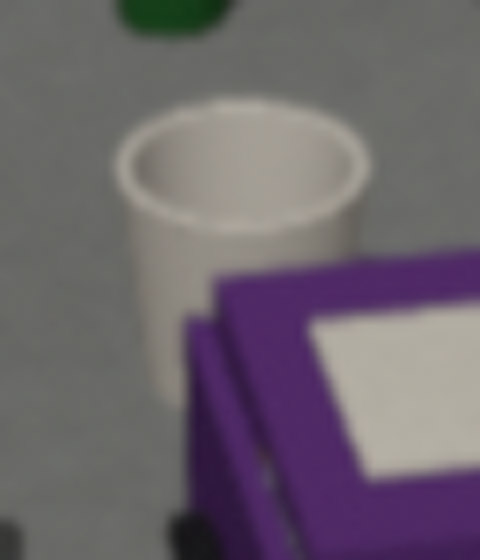

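```bash
python3 -c "
from h import *
T=ld('top_a');S=ld('side_a')
for n,a,b in [('dtop',(469.4,238.4),(396.9,331.8)),('dbase',(453.6,248.2),(390.2,389)),('hole',(364.6,177.4),(434.8,245.3)),('pot',(194.8,231),(310.5,155.6)),
 ('amber cornerBR',(330+27/5,155+60/5),None),('BL',(330+298/5,155+28/5),None),('FL',(330+357/5,155+397/5),None),('FR',(330+78/5,155+432/5),None)]:
  if b: print(n,*tri((T,a),(S,b)),np.linalg.norm(tri((T,a),(S,b))[0][:2]))
  else: print(n,onz(T,a,.1))
for z,p in [(.1,(268.5,183.5)),(.1,(237.5,238)),(.1,(297,245)),(.16,(469.4,238.4)),(.05,(453.6,248.2))]: print(onz(T,p,z))
"
```

```text
dtop [ 0.49393889 -0.3254069   0.16201331] [np.float64(0.00030499472125872934), np.float64(0.0003049947212588246)] 0.5914941067934734
dbase [ 0.49491037 -0.32582226  0.04139053] [np.float64(0.00036266217597800016), np.float64(0.000362662175977916)] 0.5925338963095336
hole [ 0.64697498 -0.10417517  0.10151871] [np.float64(0.00039310453829358367), np.float64(0.00039310453829380186)] 0.6553083913468761
pot [0.5154832  0.29458671 0.06977885] [np.float64(0.0004005542089078834), np.float64(0.0004005542089079216)] 0.5937206892668102
amber cornerBR [ 0.67200825 -0.03506841  0.1       ]
BL [ 0.69122778 -0.16337601  0.1       ]
FL [ 0.51274738 -0.1900056   0.1       ]
FR [ 0.49309893 -0.06215296  0.1       ]
[0.62721211 0.12134969 0.1       ]
[0.49473018 0.18603978 0.1       ]
[0.48187452 0.04885203 0.1       ]
[ 0.49467162 -0.32613308  0.16      ]
[ 0.49293197 -0.32326258  0.05      ]
```

```bash
cat >> h.py <<'E'
from scipy.spatial.transform import Rotation as Ro
Rd=Ro.from_rotvec(np.array([-.636,-3.076,0])/np.hypot(.636,3.076)*np.pi)
def go(*tg):
    s=env.read_state();R=Ro.from_rotvec(s['tool_rot']);p=s['tcp_pos']
    print('t',round(s['t'],2),'tcp',p.round(4),'F',s['contact_force'].round(1),'gap',round(s['finger_gap'],3),'zt',R.as_matrix()[:,2].round(4))
    print(' turn',((R.inv()*Rd).as_rotvec()/np.radians(30)).round(3))
    for g in tg: print(' ',g,R.inv().apply(np.array(g)-p).round(4))
E
python3 -c "
from h import *
go((.45,.25,.26),(.5,-.1,.26),(.494,-.325,.23))"
```

```text
t 0.15 tcp [0.218  0.5047 0.1946] F [-0.7  0.7 -0.8] gap 1.0 zt [-6.e-04 -9.e-04 -1.e+00]
 turn [-0.002 -0.    -0.   ]
  (0.45, 0.25, 0.26) [-0.314  -0.1418 -0.0653]
  (0.5, -0.1, 0.26) [-0.4987 -0.4433 -0.065 ]
  (0.494, -0.325, 0.23) [-0.5824 -0.6522 -0.0348]
```

Emit:
step_arm:
  series:
    - [[-0.314,-0.142,-0.065],[0,0,0]]
    - [[-0.314,-0.142,-0.065],[0,0,0]]
    - [[-0.314,-0.142,-0.065],[0,0,0]]
    - [[-0.314,-0.142,-0.065],[0,0,0]]
    - [[-0.314,-0.142,-0.065],[0,0,0]]
  hand: 0
  grip_force: 80

```text
t: 0.65
tcp_pos: [0.3842, 0.3215, 0.2415]
tool_rot: [-0.635, -3.076, 0.001]
contact_force: [-0.4, 1.3, 1.2]
finger_gap: 1.0
```

```bash
python3 -c "
from h import *
go((.45,.25,.26),(.5,-.1,.26),(.494,-.325,.23))"
```

```text
t 0.65 tcp [0.3842 0.3215 0.2415] F [-0.4  1.3  1.2] gap 1.0 zt [-6.e-04 -8.e-04 -1.e+00]
 turn [-0.002 -0.     0.001]
  (0.45, 0.25, 0.26) [-0.0887 -0.0396 -0.0185]
  (0.5, -0.1, 0.26) [-0.2733 -0.3411 -0.0183]
  (0.494, -0.325, 0.23) [-0.3569 -0.5501  0.0119]
```

Emit:
step_arm:
  series:
    - [[-0.273,-0.341,-0.018],[0,0,0]]
    - [[-0.273,-0.341,-0.018],[0,0,0]]
    - [[-0.273,-0.341,-0.018],[0,0,0]]
    - [[-0.273,-0.341,-0.018],[0,0,0]]
    - [[-0.273,-0.341,-0.018],[0,0,0]]

```text
t: 1.15
tcp_pos: [0.4497, 0.0803, 0.2518]
tool_rot: [-0.635, -3.076, 0.001]
contact_force: [0.3, 0.1, -0.1]
finger_gap: 0.997
```

```bash
python3 -c "
from h import *
go((.5,-.1,.26),(.494,-.325,.23))"
```

```text
t 1.15 tcp [0.4497 0.0803 0.2518] F [ 0.3  0.1 -0.1] gap 0.997 zt [-5.e-04 -8.e-04 -1.e+00]
 turn [-0.002 -0.     0.001]
  (0.5, -0.1, 0.26) [-0.1176 -0.1456 -0.008 ]
  (0.494, -0.325, 0.23) [-0.2012 -0.3546  0.0222]
```

Emit:
step_arm:
  series:
    - [[-0.201,-0.355,0.022],[0,0,0]]
    - [[-0.201,-0.355,0.022],[0,0,0]]
    - [[-0.201,-0.355,0.022],[0,0,0]]
    - [[-0.201,-0.355,0.022],[0,0,0]]
    - [[-0.201,-0.355,0.022],[0,0,0]]

```text
t: 1.65
tcp_pos: [0.4761, -0.1681, 0.2385]
tool_rot: [-0.636, -3.076, 0.001]
contact_force: [1.1, 0.6, 0.4]
finger_gap: 1.001
```

```bash
python3 -c "
from h import *
snap('wrist','b')
go((.494,-.325,.23))"
```

```text
t 1.7 tcp [ 0.4769 -0.1745  0.237 ] F [ 0.4 -3.7 -1. ] gap 0.997 zt [-0.0017 -0.003  -1.    ]
 turn [-0.007 -0.001 -0.006]
  (0.494, -0.325, 0.23) [-0.0758 -0.1311  0.0075]
```

View pics/wrist_b.png

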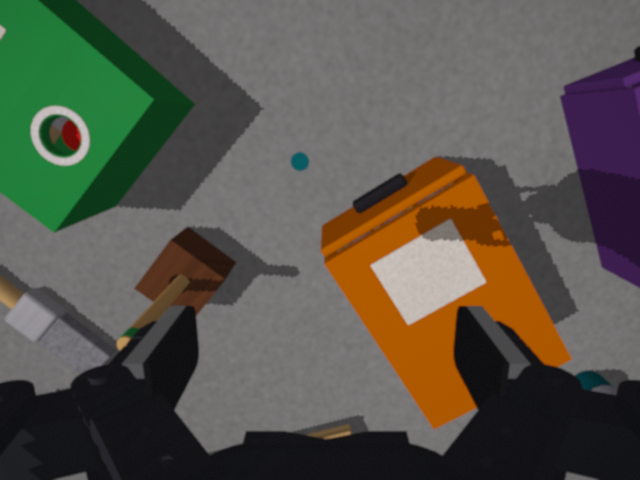

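The wrist view shows the dowel's banded top at about (124,343) and the block at (185,270). The large orange unit is on the right. I'll move over the dowel.

Emit:
step_arm:
  series:
    - [[-0.076,-0.131,0.0075],[0,0,0]]
    - [[-0.076,-0.131,0.0075],[0,0,0]]
    - [[-0.076,-0.131,0.0075],[0,0,0]]
    - [[-0.076,-0.131,0.0075],[0,0,0]]
    - [[-0.076,-0.131,0.0075],[0,0,0]]

```text
t: 2.2
tcp_pos: [0.4938, -0.3264, 0.2286]
tool_rot: [-0.644, -3.072, 0.003]
contact_force: [-0.2, 0.3, -0.6]
finger_gap: 1.0
```

```bash
python3 -c "
from h import *
d=snap('wrist','c');S=snap('side','c')
go((.494,-.325,.101))
print(proj(d,(.494,-.325,.16)),proj(d,(.494,-.325,.05)))"
```

```text
t 2.3 tcp [ 0.494  -0.3241  0.2298] F [ 0.6  0.4 -0.2] gap 1.001 zt [-0.0021 -0.0022 -1.    ]
 turn [-0.005 -0.002 -0.006]
  (0.494, -0.325, 0.101) [-0.0005 -0.0005  0.1288]
[328.33161034 236.0922241 ] [327.8635352  201.85416788]
```

View pics/wrist_c.png

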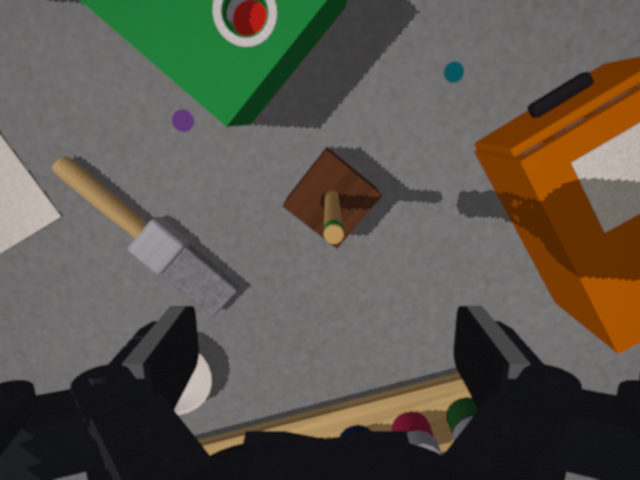

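Dowel top is seen at (333,234), against a predicted (328,236). I'll refine this.

```bash
python3 -c "
from h import *
d=ld('wrist_c');T=ld('top_a');S=ld('side_a')
print(d['tool_from_camera'])
print(onz(d,(333,234),.16),onz(d,(331,199),.05))
print(tri((T,(469.4,238.4)),(S,(396.9,331.8)),(d,(333,234))))
d=snap('wrist','c2');print(proj(d,(.494,-.325,.16)));crop('wrist_c2',270,140,120,120,5,'c5')"
```

```text
[[-2.22598864e-04 -9.63357928e-01 -2.68219039e-01  6.74994912e-02]
 [ 9.99999889e-01 -3.25552039e-04  3.39365537e-04 -1.00372733e-04]
 [-4.14249736e-04 -2.68218934e-01  9.63357894e-01 -1.77668136e-01]
 [ 0.00000000e+00  0.00000000e+00  0.00000000e+00  1.00000000e+00]]
[ 0.49393408 -0.32195501  0.16      ] [ 0.49283526 -0.32162308  0.05      ]
(array([ 0.49406132, -0.32394869,  0.16105043]), [np.float64(0.0017722022091314293), np.float64(0.0005292494173010289), np.float64(0.0021083098489486137)])
[324.65657854 236.67710306]
```

View pics/c5.png

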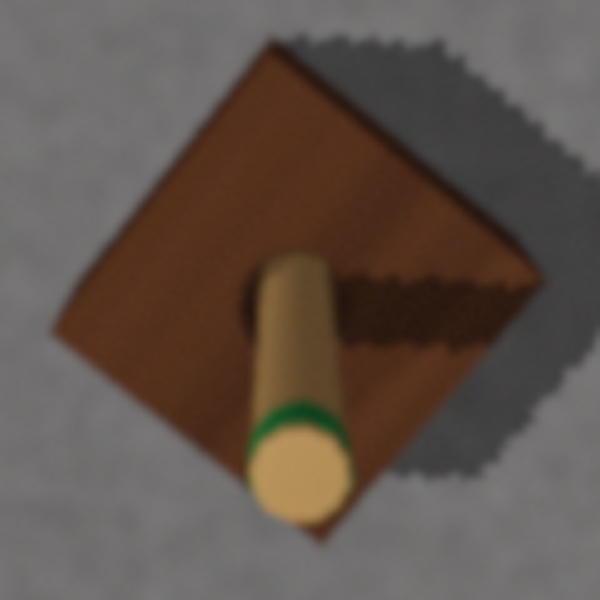

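```bash
python3 -c "
from h import *
d=ld('wrist_c2');print(d['s']['tcp_pos'],onz(d,(330,234.8),.16));go((.494,-.3225,.101))"
```

```text
[ 0.49400354 -0.32408352  0.22982951] [ 0.49420818 -0.32162007  0.16      ]
t 2.35 tcp [ 0.4942 -0.3236  0.2302] F [-0.2  0.2  0. ] gap 1.001 zt [-0.0016 -0.0027 -1.    ]
 turn [-0.006 -0.001 -0.005]
  (0.494, -0.3225, 0.101) [0.0005 0.0013 0.1292]
```

Emit:
step_arm:
  series:
    - [[0.0005,0.0018,0.04],[-0.005,0,-0.005]]
    - [[0.0005,0.0018,0.08],[-0.005,0,-0.005]]
    - [[0.0005,0.0018,0.11],[-0.005,0,-0.005]]
    - [[0.0005,0.0018,0.129],[-0.005,0,-0.005]]
    - [[0.0005,0.0018,0.129],[-0.005,0,-0.005]]

```text
t: 2.85
tcp_pos: [0.4933, -0.3194, 0.0995]
tool_rot: [-0.632, -3.073, -0.002]
contact_force: [0.5, 0.0, -0.2]
finger_gap: 0.998
```

Emit:
step_arm:
  series:
    - [[0,0,0],[0,0,0]]
    - [[0,0,0],[0,0,0]]
    - [[0,0,0],[0,0,0]]
    - [[0,0,0],[0,0,0]]
    - [[0,0,0],[0,0,0]]
  hand: 255

```text
t: 3.35
tcp_pos: [0.4935, -0.3196, 0.1001]
tool_rot: [-0.632, -3.074, -0.002]
contact_force: [-0.1, -0.4, -1.0]
finger_gap: 0.144
```

```bash
python3 -c "
from h import *
go()
snap('side','d');snap('wrist','d')"
```

```text
t 3.35 tcp [ 0.4935 -0.3196  0.1001] F [-0.1 -0.4 -1. ] gap 0.144 zt [-0.0027  0.0017 -1.    ]
 turn [ 0.001 -0.006  0.004]
```

View pics/side_d.png

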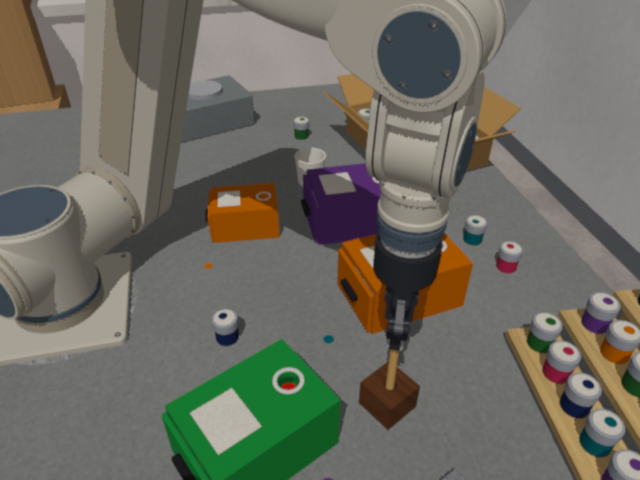

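View pics/wrist_d.png

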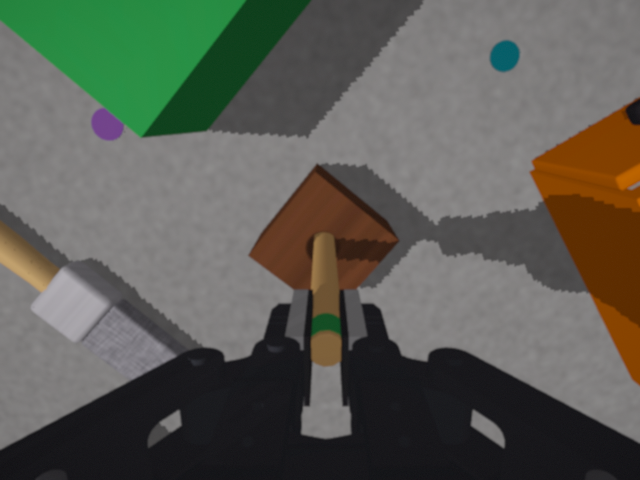

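The dowel is between the pads (gap about 12.2 mm), well centred in the view at about (324,300). Lifting.

Emit:
step_arm:
  series:
    - [[0,0,-0.03],[0,0,0]]
    - [[0,0,-0.06],[0,0,0]]
    - [[0,0,-0.1],[0,0,0]]
    - [[0,0,-0.135],[0,0,0]]
    - [[0,0,-0.135],[0,0,0]]

```text
t: 3.95
tcp_pos: [0.4951, -0.3212, 0.2401]
tool_rot: [0.632, 3.073, -0.005]
contact_force: [1.6, -0.1, 0.2]
finger_gap: 0.108
```

```bash
python3 -c "
from h import *
go((.647,-.104,.235))
d=snap('wrist','e');snap('side','e')"
```

```text
t 3.95 tcp [ 0.4951 -0.3212  0.2401] F [ 1.6 -0.1  0.2] gap 0.108 zt [ 0.0032 -0.0037 -1.    ]
 turn [-0.004  0.008  0.004]
  (0.647, -0.104, 0.235) [-0.0538  0.2595  0.0048]
```

View pics/side_e.png

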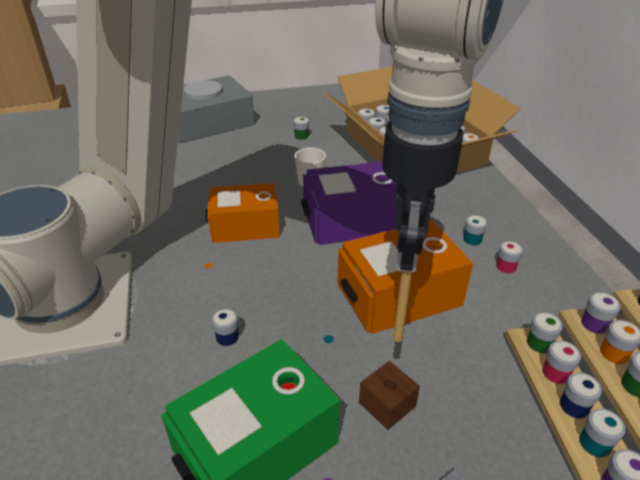

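View pics/wrist_e.png

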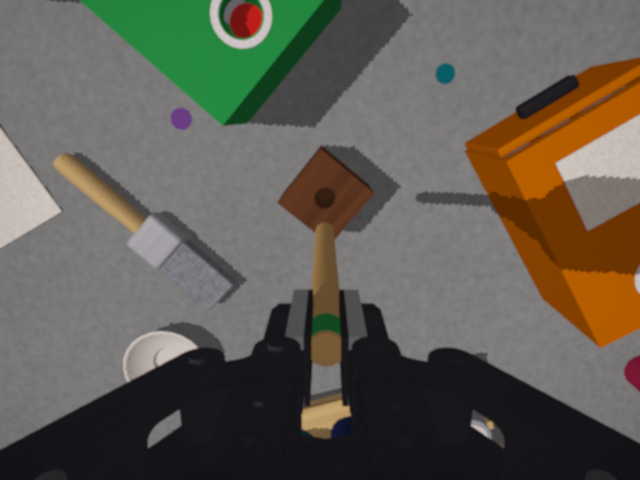

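```bash
python3 -c "
from h import *
d=ld('wrist_e');S=ld('side_e')
M=np.linalg.inv(np.array(d['tool_from_camera']));K=d['intrinsics']
for q in [(0,0,.09),(0,0,-.06)]:
  p=K@(M[:3,:3]@np.array(q)+M[:3,3]);print(p[:2]/p[2])
p=d['s']['tcp_pos'];print(p,proj(S,p-[0,0,.09]))
crop('wrist_e',280,190,90,190,3,'c6');crop('side_e',370,250,60,110,5,'c7')"
```

```text
[325.72355514 227.69808875]
[325.94277418 347.90398031]
[ 0.49510417 -0.32117594  0.24006186] [396.03239209 335.38408686]
```

View pics/c6.png

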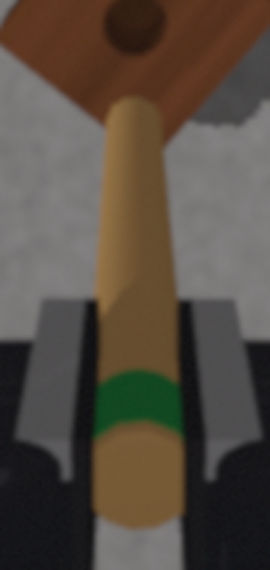

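View pics/c7.png

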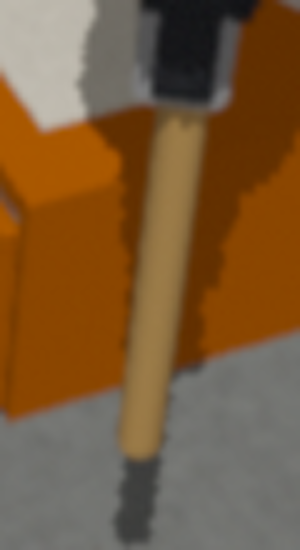

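```bash
python3 -c "
from h import *
d=ld('wrist_e');S=ld('side_e')
x,r=tri((d,(325,230.5)),(S,(398,339.5)));print(x,r, Ro.from_rotvec(d['s']['tool_rot']).inv().apply(x-d['s']['tcp_pos']))"
```

```text
[ 0.49807606 -0.32328231  0.1437149 ] [np.float64(0.0003646685769494096), np.float64(0.0003646685769494759)] [-0.00313736 -0.00056012  0.09636311]
```

Emit:
step_arm:
  series:
    - [[-0.0516,0.2596,0.005],[-0.004,0.008,0.004]]
    - [[-0.0516,0.2596,0.005],[-0.004,0.008,0.004]]
    - [[-0.0516,0.2596,0.005],[-0.004,0.008,0.004]]
    - [[-0.0516,0.2596,0.005],[-0.004,0.008,0.004]]
    - [[-0.0516,0.2596,0.005],[-0.004,0.008,0.004]]

```text
t: 4.55
tcp_pos: [0.636, -0.1123, 0.2287]
tool_rot: [-0.635, -3.068, -0.005]
contact_force: [0.5, -1.8, 0.4]
finger_gap: 0.105
```

```bash
python3 -c "
from h import *
go((.645,-.103,.221))"
```

```text
t 4.55 tcp [ 0.636  -0.1123  0.2287] F [ 0.5 -1.8  0.4] gap 0.105 zt [-0.0072  0.0049 -1.    ]
 turn [ 0.003 -0.016 -0.001]
  (0.645, -0.103, 0.221) [-0.0047  0.0121  0.0077]
```

Emit:
step_arm:
  series:
    - [[-0.0047,0.0121,0.0077],[0.003,-0.016,0]]
    - [[-0.0047,0.0121,0.0077],[0.003,-0.016,0]]
    - [[-0.0047,0.0121,0.0077],[0.003,-0.016,0]]
    - [[-0.0047,0.0121,0.0077],[0.003,-0.016,0]]

```text
t: 4.95
tcp_pos: [0.6443, -0.1042, 0.2207]
tool_rot: [-0.639, -3.075, 0.0]
contact_force: [-1.0, 0.3, 0.8]
finger_gap: 0.101
```

```bash
python3 -c "
from h import *
for n in ['wrist','side','top']: snap(n,'f')
go((.645,-.103,.221))
crop('wrist_f',240,150,170,230,2.6,'c8');crop('side_f',390,180,90,100,6,'c9')"
```

```text
t 5.1 tcp [ 0.6446 -0.1043  0.2214] F [-0.1  0.5 -1. ] gap 0.104 zt [ 2.e-04 -1.e-04 -1.e+00]
 turn [ 0.     0.    -0.004]
  (0.645, -0.103, 0.221) [0.0001 0.0013 0.0004]
```

View pics/c8.png

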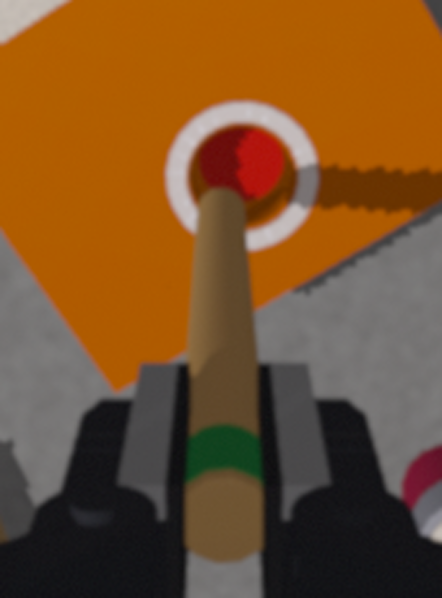

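View pics/c9.png

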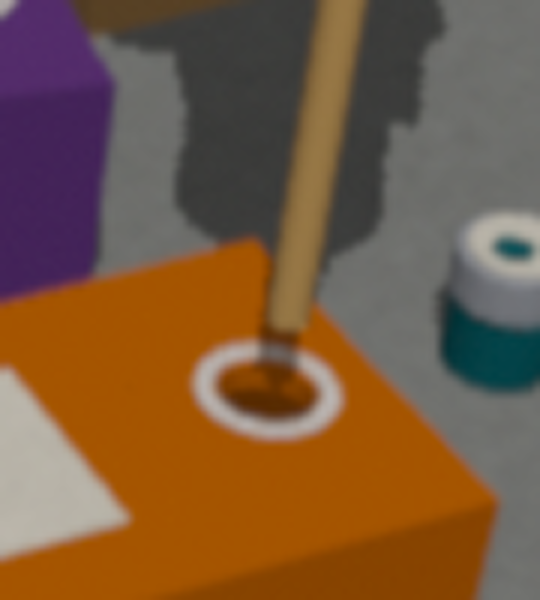

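View pics/top_f.png

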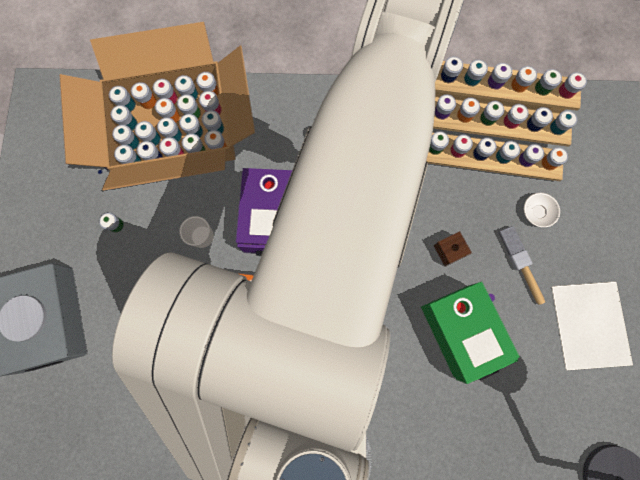

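```bash
python3 -c "
from h import *
d=ld('wrist_f');S=ld('side_f');T=ld('top_a')
Ri=Ro.from_rotvec(d['s']['tool_rot']).inv()
x,r=tri((d,(325.4,230.8)),(S,(438,233.3)));print('tip',x,r,Ri.apply(x-d['s']['tcp_pos']))
h,r=tri((d,(333.1,217.3)),(S,(434.7,245)));print('hole',h,r)
print(onz(d,(333.1,217.3),.1),onz(S,(434.7,245),.1),onz(T,(364.6,177.4),.1))
print('shift',Ri.apply(h-x))
for z in (.122,.125,.128,.132): print(z,onz(d,(325.4,230.8),z),onz(S,(438,233.3),z))
"
```

```text
tip [ 0.64716594 -0.10558979  0.12844768] [np.float64(0.0005801741257229108), np.float64(0.0005801741257228898)] [-0.0032425  -0.0001523   0.09225361]
hole [ 0.64768307 -0.09981468  0.09831594] [np.float64(0.0008986173633354716), np.float64(0.0008986173633353313)]
[ 0.64644844 -0.09939917  0.1       ] [ 0.64760812 -0.10175023  0.1       ] [ 0.64791644 -0.10439416  0.1       ]
shift [0.00179789 0.00551117 0.03013197]
0.122 [ 0.64812564 -0.10607312  0.122     ] [ 0.6519296  -0.09807222  0.122     ]
0.125 [ 0.64741404 -0.10576197  0.125     ] [ 0.65000543 -0.10157081  0.125     ]
0.128 [ 0.64670243 -0.10545082  0.128     ] [ 0.64808125 -0.10506941  0.128     ]
0.132 [ 0.64575363 -0.10503595  0.132     ] [ 0.64551569 -0.1097342   0.132     ]
```

Emit:
step_arm:
  series:
    - [[0.0015,0.005,0.01],[0,0,0]]
    - [[0.0015,0.005,0.02],[0,0,0]]
    - [[0.0015,0.005,0.02],[0,0,0]]
    - [[0.0015,0.005,0.02],[0,0,0]]

```text
t: 5.5
tcp_pos: [0.6449, -0.099, 0.2008]
tool_rot: [-0.64, -3.075, -0.0]
contact_force: [0.9, 1.0, 0.0]
finger_gap: 0.109
```

```bash
python3 -c "
from h import *
for n in ['wrist','side']: snap(n,'g')
go()
crop('wrist_g',240,150,170,230,2.6,'c10');crop('side_g',390,180,90,100,6,'c11')"
```

```text
t 5.6 tcp [ 0.6453 -0.0991  0.2015] F [-0.1  0.2  0.1] gap 0.108 zt [ 5.e-04 -1.e-04 -1.e+00]
 turn [ 0.     0.001 -0.004]
```

View pics/c10.png

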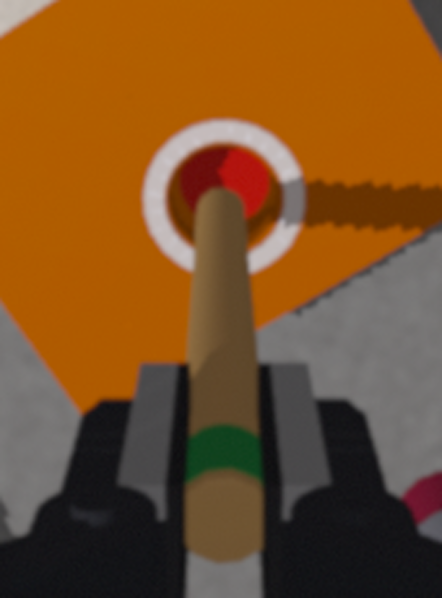

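View pics/c11.png

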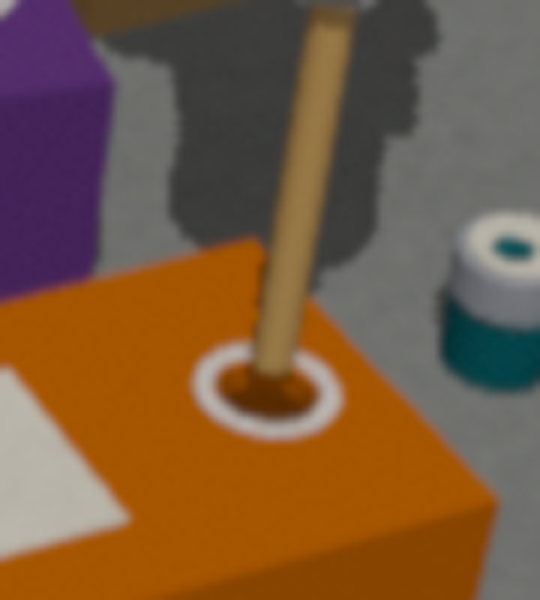

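Aligned: the tip is centred in the ring in both views. Now pushing down in stages.

Emit:
step_arm:
  series:
    - [[0,0,0.01],[0,0,0]]
    - [[0,0,0.02],[0,0,0]]
    - [[0,0,0.026],[0,0,0]]
    - [[0,0,0.026],[0,0,0]]

```text
t: 6.0
tcp_pos: [0.6447, -0.099, 0.174]
tool_rot: [-0.639, -3.074, -0.0]
contact_force: [-0.7, -0.2, -0.4]
finger_gap: 0.108
```

Emit:
step_arm:
  series:
    - [[0,0,0.004],[0,0,0]]
    - [[0,0,0.008],[0,0,0]]
    - [[0,0,0.011],[0,0,0]]
    - [[0,0,0.011],[0,0,0]]

```text
t: 6.4
tcp_pos: [0.6449, -0.099, 0.1633]
tool_rot: [-0.639, -3.075, -0.0]
contact_force: [0.4, -0.1, 2.6]
finger_gap: 0.105
```

```bash
python3 -c "
from h import *
go();print(env.read_state()['wrist_torque'])
snap('wrist','h');snap('side','h');crop('side_h',320,200,160,140,5,'c12')"
```

```text
t 6.4 tcp [ 0.6449 -0.099   0.1633] F [ 0.4 -0.1  2.6] gap 0.105 zt [-8.e-04  2.e-04 -1.e+00]
 turn [-0.    -0.002 -0.004]
[-0.0110995  -0.03158108  0.00747106]
```

View pics/c12.png

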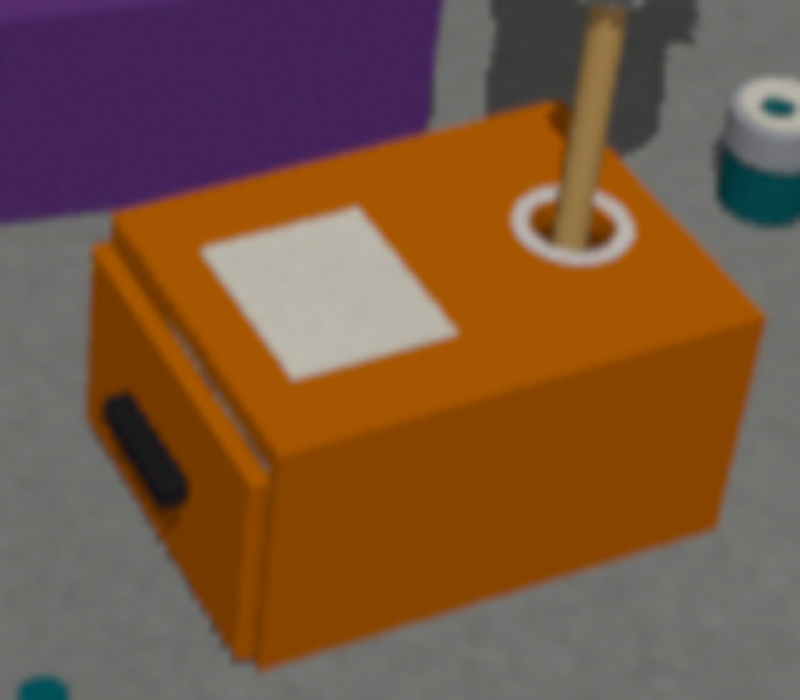

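Contact has begun at about 3 N and the drawer is still shut. Continuing.

Emit:
step_arm:
  series:
    - [[0,0,0.003],[0,0,0]]
    - [[0,0,0.006],[0,0,0]]
    - [[0,0,0.008],[0,0,0]]
    - [[0,0,0.008],[0,0,0]]
    - [[0,0,0.008],[0,0,0]]

```text
t: 7.0
tcp_pos: [0.6451, -0.0991, 0.156]
tool_rot: [0.64, 3.075, -0.0]
contact_force: [0.8, 0.2, 5.9]
finger_gap: 0.107
```

```bash
python3 -c "
from h import *
go();print(env.read_state()['wrist_torque'])
snap('side','i');crop('side_i',320,200,160,140,5,'c13')"
```

```text
t 7.0 tcp [ 0.6451 -0.0991  0.156 ] F [0.8 0.2 5.9] gap 0.107 zt [ 3.e-04 -1.e-04 -1.e+00]
 turn [ 0.     0.001 -0.004]
[0.0319586  0.05062124 0.01417533]
```

View pics/c13.png

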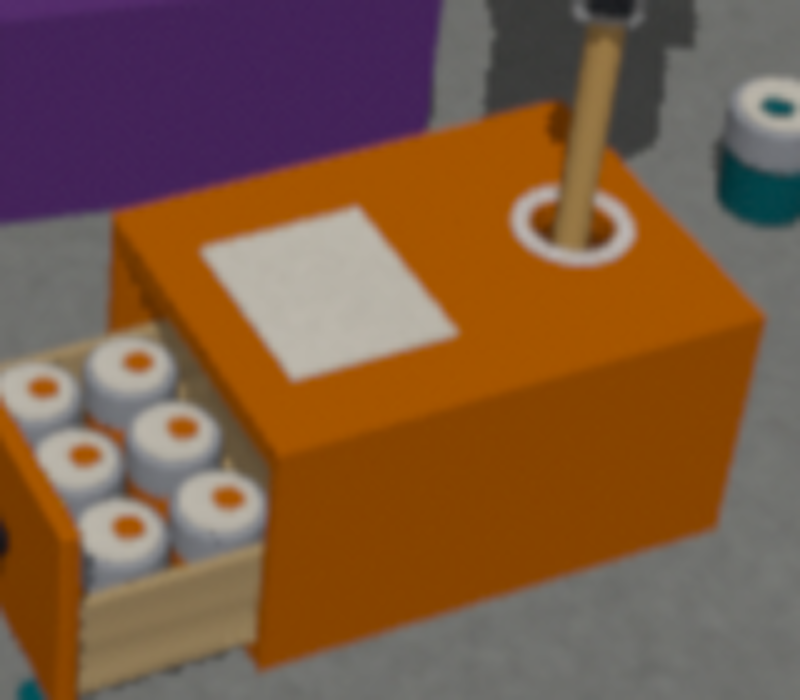

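The amber drawer popped out. I'll hold briefly, then lift out.

Emit:
step_arm:
  series:
    - [[0,0,0],[0,0,0]]
    - [[0,0,0],[0,0,0]]
    - [[0,0,-0.03],[0,0,0]]
    - [[0,0,-0.06],[0,0,0]]
    - [[0,0,-0.1],[0,0,0]]

```text
t: 7.55
tcp_pos: [0.6444, -0.0989, 0.2556]
tool_rot: [-0.639, -3.073, -0.0]
contact_force: [1.2, 0.1, 0.1]
finger_gap: 0.112
```

```bash
python3 -c "
from h import *
go((.512,.294,.255))"
```

```text
t 7.55 tcp [ 0.6444 -0.0989  0.2556] F [1.2 0.1 0.1] gap 0.112 zt [-2.5e-03  7.0e-04 -1.0e+00]
 turn [-0.001 -0.005 -0.004]
  (0.512, 0.294, 0.255) [0.2781 0.3075 0.0012]
```

Emit:
step_arm:
  series:
    - [[0.278,0.3075,0],[0,0,0]]
    - [[0.278,0.3075,0],[0,0,0]]
    - [[0.278,0.3075,0],[0,0,0]]
    - [[0.278,0.3075,0],[0,0,0]]
    - [[0.278,0.3075,0],[0,0,0]]

```text
t: 8.05
tcp_pos: [0.5639, 0.1394, 0.2559]
tool_rot: [-0.64, -3.073, -0.0]
contact_force: [0.7, 0.7, 0.2]
finger_gap: 0.102
```

```bash
python3 -c "
from h import *
go((.512,.294,.255))"
```

```text
t 8.05 tcp [0.5639 0.1394 0.2559] F [0.7 0.7 0.2] gap 0.102 zt [-2.8e-03  7.0e-04 -1.0e+00]
 turn [-0.001 -0.005 -0.005]
  (0.512, 0.294, 0.255) [0.1093 0.1211 0.0012]
```

Emit:
step_arm:
  series:
    - [[0.109,0.121,0],[0,-0.005,-0.005]]
    - [[0.109,0.121,0.0],[0,-0.005,-0.005]]
    - [[0.109,0.121,0.03],[0,-0.005,-0.005]]
    - [[0.109,0.121,0.05],[0,-0.005,-0.005]]
    - [[0.109,0.121,0.05],[0,-0.005,-0.005]]

```text
t: 8.55
tcp_pos: [0.5093, 0.2957, 0.2025]
tool_rot: [-0.629, -3.072, 0.005]
contact_force: [0.1, -0.1, -0.4]
finger_gap: 0.111
```

```bash
python3 -c "
from h import *
for n in ['wrist','side']: snap(n,'j')
go((.512,.294,.205));crop('side_j',270,80,90,110,5,'c14')"
```

```text
t 8.65 tcp [0.5118 0.2938 0.206 ] F [-0.4 -0.9  0.1] gap 0.108 zt [-0.0014 -0.0011 -1.    ]
 turn [-0.003 -0.002  0.002]
  (0.512, 0.294, 0.205) [-0.0001  0.0002  0.001 ]
```

View pics/wrist_j.png

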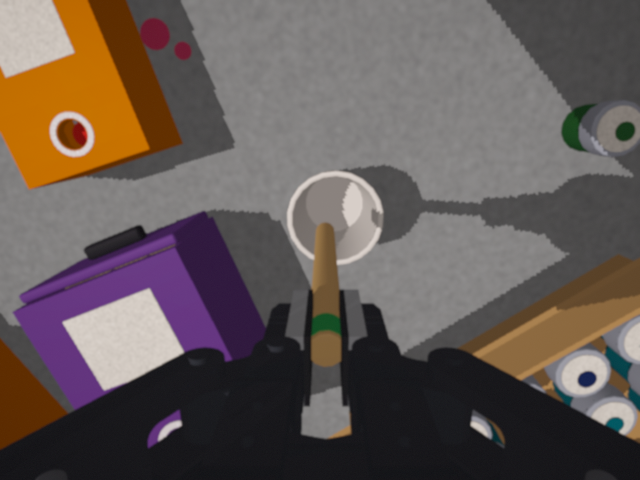

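View pics/c14.png

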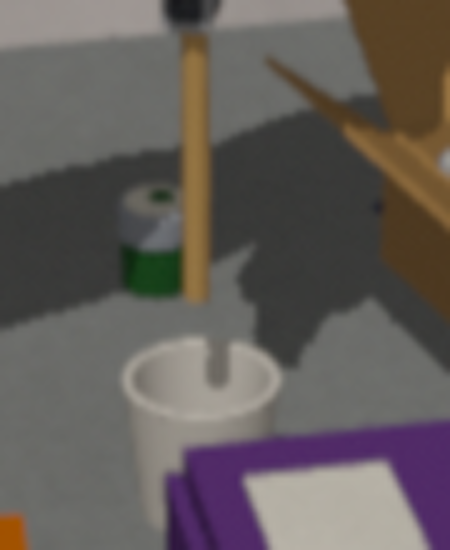

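```bash
python3 -c "
from h import *
d=ld('wrist_j');S=ld('side_j')
Ri=Ro.from_rotvec(d['s']['tool_rot']).inv()
h=onz(d,(335,217.5),.07);print('rim',h,onz(S,(270+202/5,80+378/5),.07))
x,r=tri((d,(324.7,230.5)),(S,(270+195/5,80+298/5)));print('tip',x,r,Ri.apply(h-x))
x=onz(d,(324.7,230.5),.113);print(x,Ri.apply(h-x))"
```

```text
rim [0.51391656 0.30058604 0.07      ] [0.51559844 0.29433562 0.07      ]
tip [0.51159576 0.29392387 0.11087357] [np.float64(0.0009919736842348259), np.float64(0.000991973684235012)] [0.00029252 0.00721761 0.04084409]
[0.51008939 0.29425215 0.113     ] [-0.00123161  0.00751721  0.04296208]
```

Tip sits about 6–7 mm short of the rim centre along the tool's y. I'll correct this and lower.

Emit:
step_arm:
  series:
    - [[0,0.006,0],[0,0,0]]
    - [[0,0.006,0.02],[0,0,0]]
    - [[0,0.006,0.04],[0,0,0]]
    - [[0,0.006,0.06],[0,0,0]]
    - [[0,0.006,0.06],[0,0,0]]

```text
t: 9.15
tcp_pos: [0.5142, 0.298, 0.1447]
tool_rot: [-0.637, -3.073, 0.004]
contact_force: [0.2, -0.4, 0.0]
finger_gap: 0.11
```

```bash
python3 -c "
from h import *
for n in ['wrist','side']: snap(n,'k')
go();crop('side_k',270,80,90,110,5,'c15');crop('wrist_k',230,130,200,250,2.4,'c16')"
```

```text
t 9.25 tcp [0.5151 0.2987 0.1472] F [-0.7  1.1  0.8] gap 0.107 zt [-4.e-04 -7.e-04 -1.e+00]
 turn [-0.002 -0.    -0.001]
```

View pics/c16.png

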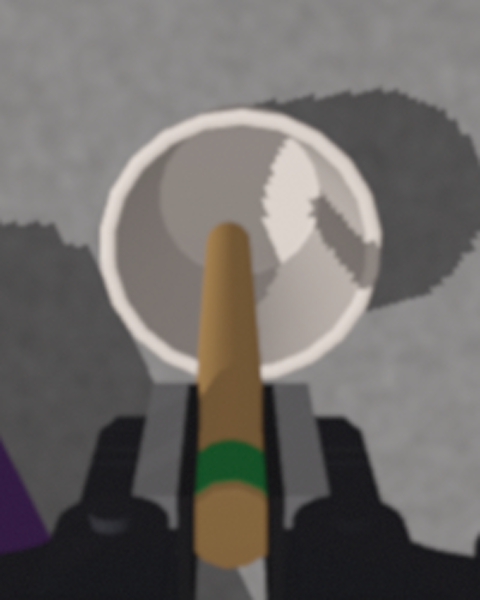

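View pics/c15.png

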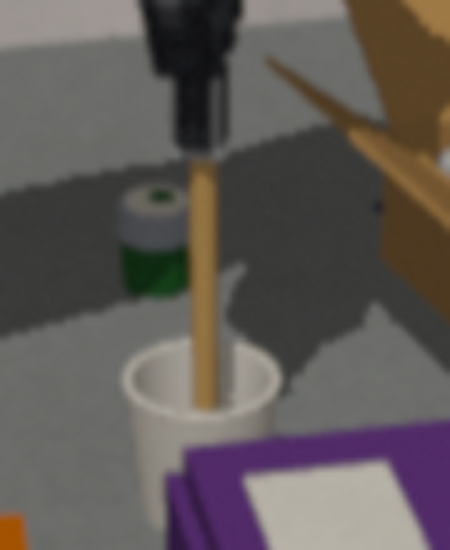

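The tip is inside the pot, near the centre. Lowering most of the way to the floor.

Emit:
step_arm:
  series:
    - [[0,0.002,0.015],[0,0,0]]
    - [[0,0.002,0.03],[0,0,0]]
    - [[0,0.002,0.042],[0,0,0]]
    - [[0,0.002,0.042],[0,0,0]]
    - [[0,0.002,0.042],[0,0,0]]

```text
t: 9.75
tcp_pos: [0.5163, 0.3005, 0.106]
tool_rot: [0.637, 3.076, -0.001]
contact_force: [0.4, -0.1, -0.0]
finger_gap: 0.107
```

```bash
python3 -c "
from h import *
go()"
```

```text
t 9.75 tcp [0.5163 0.3005 0.106 ] F [ 0.4 -0.1 -0. ] gap 0.107 zt [ 3.e-04 -5.e-04 -1.e+00]
 turn [-0.001  0.001 -0.001]
```

Emit:
step_arm:
  series:
    - [[0,0,0.004],[0,0,0]]
    - [[0,0,0.004],[0,0,0]]
    - [[0,0,0.004],[0,0,0]]

```text
t: 10.05
tcp_pos: [0.5164, 0.3006, 0.1023]
tool_rot: [0.637, 3.076, -0.0]
contact_force: [0.1, -0.2, -1.0]
finger_gap: 0.106
```

Emit:
step_arm:
  series:
    - [[0,0,0],[0,0,0]]
    - [[0,0,0],[0,0,0]]
    - [[0,0,0],[0,0,0]]
    - [[0,0,0],[0,0,0]]
    - [[0,0,0],[0,0,0]]
  hand: 0

```text
t: 10.55
tcp_pos: [0.5164, 0.3006, 0.1024]
tool_rot: [0.637, 3.076, -0.0]
contact_force: [0.1, -0.2, -0.0]
finger_gap: 0.942
```

```bash
python3 -c "
from h import *
go()
for n in ['wrist','side']: snap(n,'l')"
```

```text
t 10.55 tcp [0.5164 0.3006 0.1024] F [ 0.1 -0.2 -0. ] gap 0.942 zt [ 7.e-04 -3.e-04 -1.e+00]
 turn [ 0.     0.001 -0.001]
```

View pics/wrist_l.png

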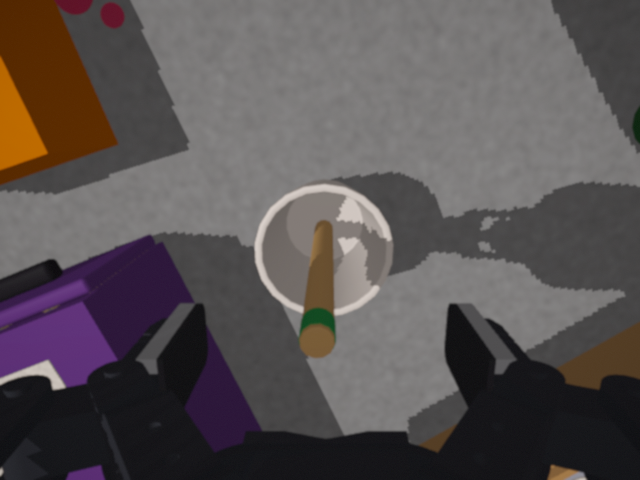

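View pics/side_l.png

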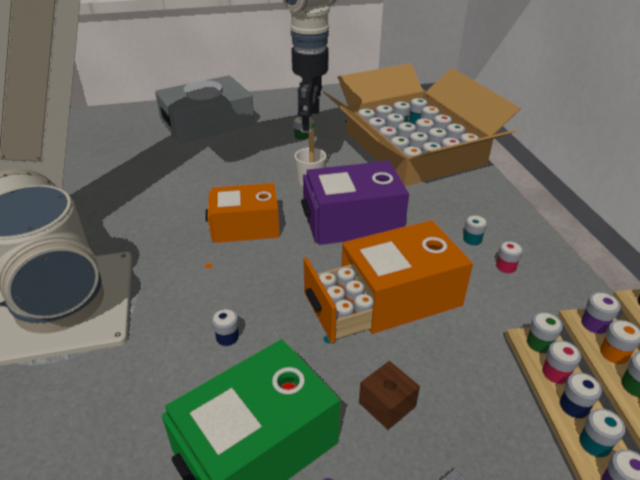

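The dowel is released and standing, starting to lean, with its top at (318,340) between the open fingers. I'll let it settle and then rise.

Emit:
step_arm:
  series:
    - [[0,0,0],[0,0,0]]
    - [[0,0,0],[0,0,0]]
    - [[0,0,0],[0,0,0]]
    - [[0,0,0],[0,0,0]]
    - [[0,0,0],[0,0,0]]

```text
t: 11.15
tcp_pos: [0.5164, 0.3006, 0.1023]
tool_rot: [0.637, 3.076, -0.0]
contact_force: [-0.2, 0.1, -0.0]
finger_gap: 0.997
```

```bash
python3 -c "
from h import *
go()
for n in ['wrist']: snap(n,'m')"
```

```text
t 11.15 tcp [0.5164 0.3006 0.1023] F [-0.2  0.1 -0. ] gap 0.997 zt [ 6.e-04 -3.e-04 -1.e+00]
 turn [-0.     0.001 -0.001]
```

View pics/wrist_m.png

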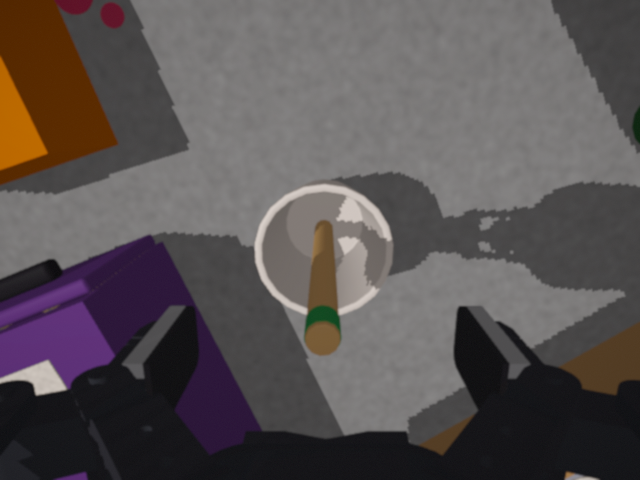

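It stands upright on the pot floor. Rising clear.

Emit:
step_arm:
  series:
    - [[0,0,-0.02],[0,0,0]]
    - [[0,0,-0.05],[0,0,0]]
    - [[0,0,-0.1],[0,0,0]]
    - [[0,0,-0.15],[0,0,0]]
    - [[0,0,-0.16],[0,0,0]]

```text
t: 11.7
tcp_pos: [0.5176, 0.3012, 0.2684]
tool_rot: [0.635, 3.069, 0.007]
contact_force: [0.2, -0.5, -1.0]
finger_gap: 1.0
```

Emit:
step_arm:
  series:
    - [[0.1,0,-0.02],[0,0,0]]
    - [[0.1,0,-0.02],[0,0,0]]
    - [[0.1,0,-0.02],[0,0,0]]
    - [[0.1,0,-0.02],[0,0,0]]
    - [[0.1,0,-0.02],[0,0,0]]

```text
t: 12.2
tcp_pos: [0.426, 0.3407, 0.2872]
tool_rot: [0.635, 3.069, 0.006]
contact_force: [0.2, 0.0, -0.3]
finger_gap: 1.001
```

```bash
python3 -c "
from h import *
for n in ['wrist','side']: snap(n,'n')
go();crop('side_n',200,90,240,250,2.4,'c17')"
```

```text
t 12.3 tcp [0.4264 0.3404 0.2869] F [ 1.2 -0.6  0.9] gap 1.001 zt [ 0.0075  0.0021 -1.    ]
 turn [ 0.009  0.011 -0.003]
```

View pics/c17.png

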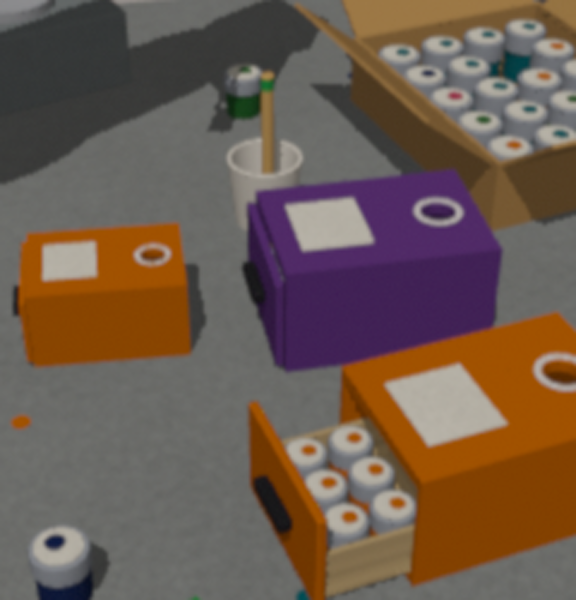

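View pics/wrist_n.png

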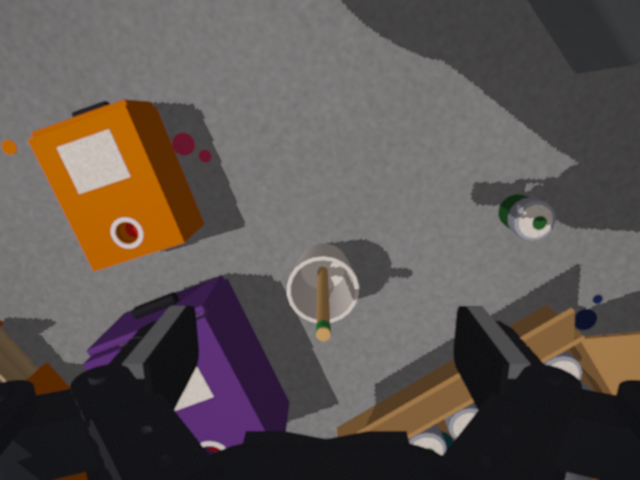

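Everything looks right. One last numeric check of how far the drawer is out, then I'll hand in.

```bash
python3 -c "
from h import *
S=ld('side_n');S0=ld('side_a')
a=onz(S,(200+322/2.4,90+517/2.4),.093);b=onz(S0,(330+110/2.692,220+205/2.692),.093);print(a,b,np.linalg.norm(a-b))
go();env.finish_job()"
```

```text
[ 0.4449252  -0.19651691  0.093     ] [ 0.50565745 -0.18984172  0.093     ] 0.06109798671287298
t 12.3 tcp [0.4264 0.3404 0.2869] F [ 1.2 -0.6  0.9] gap 1.001 zt [ 0.0075  0.0021 -1.    ]
 turn [ 0.009  0.011 -0.003]
the job is handed in; nothing more can be done
```

I pulled the dowel from its block and pushed it down the hole of the large amber unit until the drawer popped out, at about 6 N. I then stood it, unbanded end down, in the tall white pot, let go and moved the arm clear. The job was handed in at about 12.3 s of the 45 s allowed, and no verdict was reported.

**Last checks:**
- **Amber drawer:** out by about 61 mm, measured from the side images (more than 50 mm needed).
- **Violet drawer:** it looks shut; I judged this from the picture rather than measuring it.
- **Pot and dowel:** the pot is upright, with the dowel standing in it almost vertical, not leaning on the rim as the task expected. It could still tip against the rim.
- **Arm:** touching nothing, gripper open.

**Disagreement:** the wrist camera put positions about 3–6 mm to the +y side of the fixed cameras' readings. At the hole and the pot I aligned by the wrist view of tip and target, and both entries went in cleanly.

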